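Start and run the wing nut onto the drilling jig's post

TASK

The wooden handle blank lies ready in the blue drilling jig. Set the brass wing nut on the jig's threaded post with its wings across the hold-down bar, turn it backward (anticlockwise from above) under light pressure until you feel it drop off the thread start, then run it on forward (clockwise) until the hold-down bar is fully down on the blank, and let go. Do not force the thread, and leave the blank and the other things on the table where they are.

Things in the scene. Friction and masses are not known exactly. Their poses are not given: they have to be found in the camera images.
- wing_nut: loose brass wing nut, 48 mm tall, about 0.11 kg, standing on the table bore down. Origin: centre of its underside, z up. Lowest 17 mm: round hub 40 mm in diameter. Above (z 17 to 48 mm): a block 26 mm thick along x and 52 mm long along y (the wings). Bore right through: 30 mm wide up to z = 17 mm, 16.4 mm wide above.
- nut_grip (a point): on the nut's axis, 36 mm above its underside, axes as the nut's: grip here across the 26 mm thickness (fingers on the +x and -x flats), fingertips kept above the hub (more than 17 mm above the underside)
- nut_pins (a point): on the nut's axis, 4 mm above its underside: level of two steel pins, 3.6 mm thick, that point inward from the wide bore along +y and -y and engage the thread. Turning takes up to about 0.12 N m while the spring is being pressed; tight at 0.18 N m, and 0.3 N m is too much for the thread
- jig: blue drilling jig, fixed to the table, base 105 x 150 x 15 mm; origin at the centre of its underside, z up. The handle blank lies along its y at x = +26 mm; the upright post stands at x = -22 mm, y = 0; the steel hold-down bar (top 45 mm above the table when up, 46 mm wide) runs along x from the post across the blank.
- post_tip (a point): tip of the jig's fixed steel post, on its axis, 78 mm above the table, axes as the jig's. From the tip down 22 mm: a plain nose 14 mm in diameter, pointed over its top 6 mm, that guides the nut's narrow bore
- thread_top (a point): on the post's axis, 56 mm above the table: flat top of a coarse right-hand thread (two starts), 26 mm in diameter. The nut first rests on it with its pins, underside 54 mm above the table. Set with wings along the jig's y it drops after 15 to 95 degrees of anticlockwise turning (unknown where) into a gap 29 degrees wide with a stop at its far side; turned clockwise at once it jams on a stop
- hold_down (a joint): spring-lifted hold-down bar, m: 0 up, 0.003 fully down on the blank (its stop); spring 4 N when up, 8 N when down. Dropped, the nut's underside is 46 to 47 mm above the table; turned clockwise it descends 8 mm per half turn, and the bar is fully down 120 to 170 degrees after the drop, underside at 42 mm, turning then getting stiff. The nut stays by friction when let go on the way
- blank: loose light-coloured wooden octagonal handle blank, 23 x 118 x 19 mm, lying along the jig's y between two rails; origin at the centre of its underside
- screwdriver: bystander: red screwdriver, 180 mm long
- green_stone: bystander: green sharpening stone, 46 x 108 x 22 mm
- caliper: bystander: steel vernier caliper, 73 x 224 x 12 mm
- dark_blank: bystander: dark brown handle blank, 23 x 118 x 19 mm
- red_marker: bystander: white felt marker with a red cap, 124 mm
- black_marker: bystander: white felt marker with a black cap, 124 mm
Mind the look-alikes: they are no part of the job. Of the things that look like the wing_nut, the larger one is meant.

How it is judged:
On the way, in this order (a step that is already met when the one before it is completed fails the run):
1. the nut is set on the post, wings across the hold-down bar, and rests on the flat top of the thread (horizontal distance between wing_nut and post_tip below 0.004 m and height (world z) of wing_nut between 0.0515 and 0.0555 m and angle between wing_nut's own z axis and vertical below 0.15 rad and angle between the y axis of wing_nut and the y axis of jig, either way round below 0.5 rad), for 0.1 s.
2. turned backward, the nut has dropped off the thread start, the bar not yet pressed down (horizontal distance between wing_nut and post_tip below 0.004 m and height (world z) of wing_nut below 0.0495 m and value of joint hold_down below 0.0015 m), for 0.1 s.
At the end, for the whole second after the job is handed in: The hold-down bar is at least 2.4 of its 3 mm down on the blank, kept there by the wing nut on the post (upright within 0.12 rad, within 4 mm of the axis, at rest), and the blank lies between its rails (value of joint hold_down above 0.0024 m and horizontal distance between wing_nut and post_tip below 0.004 m and angle between wing_nut's own z axis and vertical below 0.12 rad and linear speed of wing_nut below 0.01 m/s and x of blank in the frame of jig between 0.02 and 0.032 m and z of blank in the frame of jig below 0.018 m); the robot touches nothing.
It fails at once if the thread is forced (more than 35 N between nut and post) (contact force between wing_nut and post above 35 N).
It fails at once if the blank is moved by more than 10 mm (distance of blank from where it was at the start of the episode above 0.01 m).
It fails at once if a bystander is moved by more than 15 mm (distance of any of screwdriver, green_stone, caliper, dark_blank, red_marker, black_marker from where it was at the start of the episode above 0.015 m).
It also fails if it takes over 67 s, if anything falls off the work surface, if the arm or the gripper's body presses on something with over 40 N, if the wrist force passes 120 N, or if a joint passes its speed limit or range.

ROBOT

A 6-joint arm with a two-finger parallel gripper is mounted at the origin on a cart in front of the work surface, level with it; the furniture and walls round the work are solid. World frame = base frame: x ahead of the robot, y to its left, z up, the work surface at z = 0. Lengths are in m, angles in rad, forces in N, time in s.
With the tool pointing down it reaches from about 0.3 to 0.775 m from the base axis. Payload 14.6 kg.
Tool frame: the origin (TCP) lies on the centre line of the jaws, within the pads' length; the fingertips stand 25 mm ahead of it and the grasp point (between the pads) lies 6 mm ahead of it (tip_reach is the z of the fingertips in the tool frame, in m); z points along the fingers, y is the direction in which the jaws open and shut (so a half turn about z gives the same grasp; the last joint's range is limited). The gripper opens to 85 mm and grips with 20 to 120 N. Pads are 22 mm wide; open, the fingers measure 114 mm over their backs; the gripper's body (76 mm by 85 mm) begins 54 mm behind the grasp point. The pads swing forward as they close: fully open they stand 13 mm farther back than shut.
Start: joints at [-1.357, 0.3, 1.521, -0, 1.321, -0.067], TCP at [0.152, -0.528, 0.256] pointing down, gripper open.
Joint ranges: [-3.03, 3.03], [-0.79, 2.21], [0.23, 2.52], [-1.04, 4.18], [0, 3.07], [-2.55, 2.55]. Speed limits (rad/s): [2.22, 2.22, 2.57, 3.14, 3.14, 3.14].

INTERFACE

Orientations are given as a unit quaternion [w, x, y, z].
In Python, from plant import observe, get_image, camera_info, finish_job, recognise, masks_of, spot_point, tip_reach gives the robot as it stands. The module is installed in compiled form; this text tells all that it offers.
- The arm moves only by the tool apply_moves, never from a script. Its argument "targets" is a list of rows, each an object with "hand": the finger opening in m, from 0 to 0.0854; "xyz": the shift along the world's x, y, z in m, a list of three; "twist": the turn about the world's z in degrees. In form: [{"hand": hand, "xyz": [tx, ty, tz], "twist": twist}, ...]. A call has 1 to 12 rows; each row is the pose to reach, as a shift and turn from the pose measured when the call began; what a row does not reach only later rows make up. A row lasts 1/10 s, in which the tool goes at most 50 mm and 8.59 degrees, less where a joint would pass 70% of its speed; a pose out of reach is approached as far as the arm can. A call with a gripper value outside its range is refused whole. The fingers move at their own pace and stop on an object; "squeeze" is the grip in N (left out, the last holds). Time passes only in rows, so rows that repeat a pose let the fingers close. It gives the time, the measured TCP pose, the force and the opening at its end, in the units of the state.
- observe(): the state, without advancing time (a new reading comes with each control period).
- get_image(name): name is "side" or "top"; returns the picture (384x512x3 uint8, red, green, blue); there is no depth.
- camera_info(name): a dict with "fx", "fy", "cx", "cy" (pixels), "position" and "rotation" of the camera in the world. Camera axes: x right, y up, looking along -z (the intrinsics and any distortion apply to the point x, -y, -z); pixel columns grow to the right and rows downward; lengths in m; the calibration is good to about 2 mm. A picture is of the moment at which its call begins. camera_info takes no time and is no camera call.
- finish_job(): hands the job in, once; it reports no verdict.
Trained networks look in the newest picture that a camera, given by its name, has taken for a name from the list of things; names that differ only in an ending like _2 or _b are one class to them, and where a whole thing is asked for, a point or a joint stands for the part that bears it (a point fixed in the world has none). Each returns a list of dicts, best first, with "confidence" (0 to 1); they miss things now and then, are a little off and sometimes report something else, mostly with a low value. They report only what shows in the picture. A call takes as long as a camera call. They do not tell look-alikes from the thing itself.
- recognise(camera, query): "extent" ([centre column, centre row, width, height] in pixels, round what is visible of it).
- masks_of(camera, query): "region" (384x512 bool, what is visible of it) and "extent" ([centre column, centre row, width, height] in pixels, round what is visible of it).
- spot_point(camera, query): "location" ([column, row] in pixels: a listed point, or the origin of a listed thing).
The state is a dict: "time_s": time; "q": joint angles; "joint_velocities": joint speeds; "tau": joint torques, N m; "tool_pos": TCP position; "tcp_rot": TCP orientation; "contact_force": force on the tool from outside, world axes, zero at the start; "moment": the same for the moment, N m; "width": finger opening in m.
Only numpy, scipy, OpenCV 4.12 (cv2) and the standard library are available. Lean on these libraries where they do the work, as an engineer would, in place of code of your own. Each camera call takes 0.05 s, during which the arm holds its last target. There are 200 camera calls.

## Working session

There is one attempt and no reset: what is moved stays moved. The work goes in short steps, Python scripts to look and compute and a tool call to move; the robot and the scene stay as the last step left them, time stands still between calls to the robot, and variables do not carry over. Pictures are saved under pics/ and viewed, about 8 in all and at most 12, crops included, and the job is handed in when it is done.

Besides the shell and the picture viewer there is one more tool, called after "Request:" by a JSON object that holds its "op" and its "data", one argument or row to a line. apply_moves: Moves the arm, as the interface text tells. Its arguments: {"type":"object","properties":{"targets":{"type":"array"},"squeeze":{"type":"number"}},"required":["targets"]}

```bash
mkdir -p pics
cat > h.py <<'E'
import numpy as np, cv2
from plant import *
def snap(n,f,crop=None,s=1):
    im=get_image(n)[:,:,::-1]
    if crop: a,b,c,d=crop; im=im[b:d,a:c]
    cv2.imwrite('pics/'+f,cv2.resize(im,None,fx=s,fy=s,interpolation=cv2.INTER_CUBIC))
def ray(n,px):
    c=camera_info(n); R=np.array(c['rotation'])
    if R.ndim==1 or R.shape!=(3,3): 
        from scipy.spatial.transform import Rotation as Ro; R=Ro.from_quat(np.r_[R[1:],R[0]]).as_matrix()
    d=np.array([(px[0]-c['cx'])/c['fx'],-(px[1]-c['cy'])/c['fy'],-1.]); return np.array(c['position']),R@d
def at(n,px,z):
    o,d=ray(n,px); return o+d*(z-o[2])/d[2]
def proj(n,p):
    c=camera_info(n); o,_=ray(n,(0,0)); R=np.array([ray(n,(c['cx'],c['cy']))[1]])
    from scipy.spatial.transform import Rotation as Ro
    M=np.array(c['rotation']); M=M if M.shape==(3,3) else Ro.from_quat(np.r_[M[1:],M[0]]).as_matrix()
    q=M.T@(np.array(p)-o); return np.array([c['cx']+c['fx']*q[0]/-q[2], c['cy']-c['fy']*q[1]/-q[2]])
E
python3 - <<'E'
from h import *
print(camera_info('top'));print(camera_info('side'));print(observe());print(tip_reach)
a=get_image('top');b=get_image('side')
cv2.imwrite('pics/a.png',a[:,:,::-1]);cv2.imwrite('pics/b.png',b[:,:,::-1])
for c in('top','side'):
  for q in('wing_nut','jig','blank'):
    print(c,q,[(round(r['confidence'],2),np.round(r['extent'])) for r in recognise(c,q)][:4])
  for q in('wing_nut','nut_grip','post_tip','thread_top','jig','blank'):
    print(c,q,[(round(r['confidence'],2),np.round(r['location'],1)) for r in spot_point(c,q)][:4])
E
```

```text
{'fx': 494.1122972892619, 'fy': 494.1122972892619, 'cx': 259.352444087878, 'cy': 189.12265074440722, 'position': array([0.39975308, 0.03932527, 1.41807122]), 'rotation': array([ 0.70806886,  0.03688665, -0.03574759, -0.70427266])}
{'fx': 403.0932001964242, 'fy': 403.0932001964242, 'cx': 254.3182694204454, 'cy': 189.43957400896105, 'position': array([ 0.47561019, -0.5770536 ,  0.65159012]), 'rotation': array([ 0.91320605,  0.40364242, -0.01636892, -0.05347498])}
{'time_s': 0.0, 'q': array([-1.35660121e+00,  3.00479586e-01,  1.52159338e+00, -1.47955673e-05,
        1.32071260e+00, -6.66120911e-02]), 'joint_velocities': array([ 7.11534684e-05,  2.49295143e-04, -3.43040473e-04, -9.91114149e-05,
        1.54504289e-03, -4.54734928e-04]), 'tau': array([-2.46214346e-03, -5.43508780e+01, -3.61796665e+01, -1.67991716e-04,
        4.00390680e-03, -2.20114828e-05]), 'tool_pos': array([ 0.15236492, -0.52825394,  0.25571144]), 'tcp_rot': array([-5.94304713e-04,  9.90159162e-01,  1.39944553e-01, -5.11205316e-05]), 'contact_force': array([-0.13406357, -0.49304173,  0.1772473 ]), 'moment': array([0.
[... 496 characters left out ...]
top thread_top [(0.79, array([220.5, 189.6]))]
top jig [(0.6, array([222.1, 183.5]))]
top blank [(0.76, array([222.1, 173.4]))]
side wing_nut [(0.95, array([217., 280.,  35.,  28.])), (0.52, array([253., 255.,  16.,  24.])), (0.18, array([321., 196.,  15.,  57.]))]
side jig [(0.63, array([260., 185.,  48.,  50.]))]
side blank [(0.63, array([270., 179.,  11.,  38.]))]
side wing_nut [(0.78, array([216.9, 287.3])), (0.56, array([254.2, 261.4]))]
side nut_grip [(0.72, array([217.1, 274. ])), (0.6, array([255.1, 252.6]))]
side post_tip [(0.55, array([250.3, 159.9]))]
side thread_top [(0.68, array([248.3, 168.8]))]
side jig [(0.75, array([257.1, 184.2]))]
side blank [(0.53, array([270. , 181.1]))]
```

View pics/a.png

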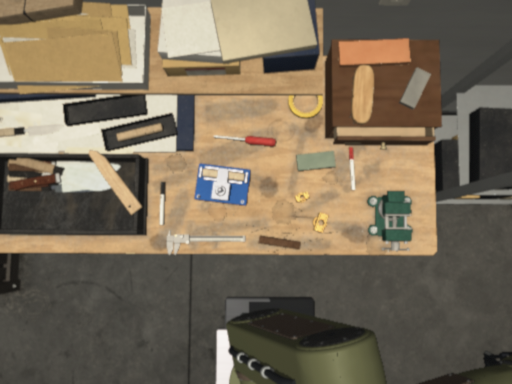

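View pics/b.png

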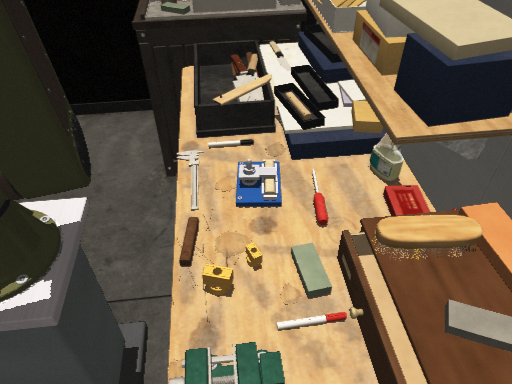

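Run:
```python
from h import *
a=cv2.imread('pics/a.png');b=cv2.imread('pics/b.png')
def c(im,x,y,w=40,h=30): return cv2.resize(im[y-h:y+h,x-w:x+w],(400,300),interpolation=cv2.INTER_CUBIC)
cv2.imwrite('pics/c.png',np.vstack([np.hstack([c(a,315,212),c(b,230,270)]),np.hstack([c(a,222,184),c(b,259,183)])]))
for n,p,z in[('top',(320.8,224.2),0.0),('top',(317.7,222.2),.036),('side',(216.9,287.3),0),('side',(217.1,274),.036),('top',(218.8,192.5),.078),('side',(250.3,159.9),.078),('top',(220.5,189.6),.056),('side',(248.3,168.8),.056),('top',(222.1,183.5),0),('side',(257.1,184.2),0),('top',(222.1,173.4),.0),('side',(270,181.1),.0)]: print(n,p,z,at(n,p,z).round(4))
```

```text
top (320.8, 224.2) 0.0 [ 0.4459 -0.1345  0.    ]
top (317.7, 222.2) 0.036 [ 0.4503 -0.1215  0.036 ]
side (216.9, 287.3) 0 [ 0.4453 -0.1307  0.    ]
side (217.1, 274) 0.036 [ 0.4485 -0.1266  0.036 ]
top (218.8, 192.5) 0.078 [0.5281 0.1523 0.078 ]
side (250.3, 159.9) 0.078 [0.5398 0.1505 0.078 ]
top (220.5, 189.6) 0.056 [0.5383 0.1496 0.056 ]
side (248.3, 168.8) 0.056 [0.5342 0.1458 0.056 ]
top (222.1, 183.5) 0 [0.5617 0.1497 0.    ]
side (257.1, 184.2) 0 [0.5551 0.1523 0.    ]
top (222.1, 173.4) 0.0 [0.5912 0.1501 0.    ]
side (270, 181.1) 0.0 [0.5878 0.1597 0.    ]
```

View pics/c.png

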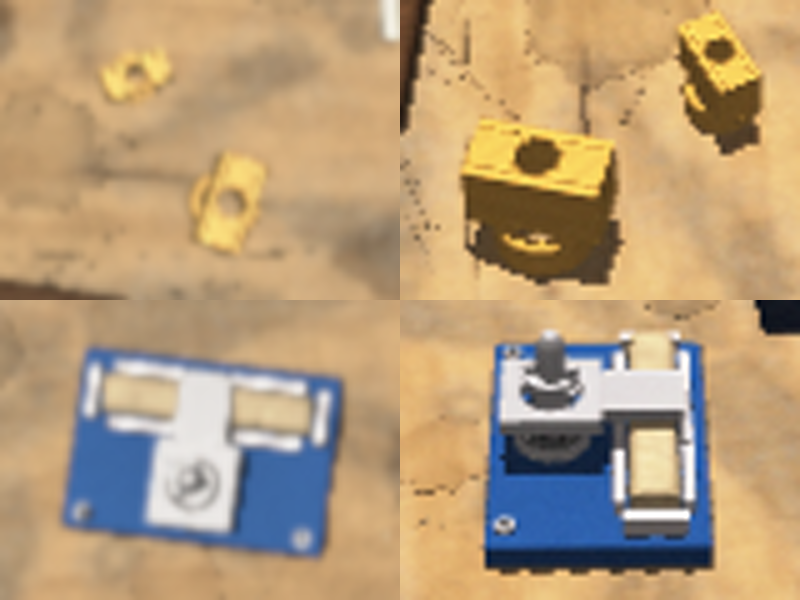

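The larger nut (top 321,222; side 217,280) is the one meant. The small one (top 302,197; side 254,254) is the look-alike: its top block is visibly about 2/3 the size. Next I fit the poses of the nut and jig by silhouette.

```bash
cat > fit.py <<'E'
from h import *
from scipy.optimize import minimize
t=np.linspace(0,2*np.pi,40)
circ=lambda r,z,x=0,y=0:np.c_[x+r*np.cos(t),y+r*np.sin(t),0*t+z]
box=lambda x0,x1,y0,y1,z0,z1:np.array([[x,y,z] for x in(x0,x1) for y in(y0,y1) for z in(z0,z1)])
NUT=[np.vstack([circ(.02,0),circ(.02,.017)]),box(-.013,.013,-.026,.026,.017,.048)]
def sil(cam,parts,x,y,z,yaw,s=4,off=(0,0)):
    m=np.zeros((384*s,512*s),np.uint8); c,n=np.cos(yaw),np.sin(yaw)
    for P in parts:
        W=P@np.array([[c,n,0],[-n,c,0],[0,0,1]])+[x,y,z]
        px=np.array([proj(cam,p) for p in W])+off
        h=cv2.convexHull(((px+.5)*s).astype(np.float32)); cv2.fillConvexPoly(m,h.round().astype(int),1)
    return cv2.resize(m.astype(np.float32),(512,384),interpolation=cv2.INTER_AREA)
def fit(masks,parts,z,x0):
    def cost(v):
        e=0
        for c,m in masks.items(): e+=np.abs(sil(c,parts,v[0],v[1],z,v[2])-m).sum()/m.sum()
        return e
    S=np.array([x0]+[np.array(x0)+d for d in np.diag([.008,.008,.3])])
    r=minimize(cost,x0,method='Nelder-Mead',options=dict(initial_simplex=S,xatol=2e-4,fatol=1e-4,maxiter=90)); return r.x,r.fun
E
cat > f1.py <<'E'
from fit import *
a=cv2.imread('pics/a.png');b=cv2.imread('pics/b.png')
ms={}
for c in('top','side'):
    r=masks_of(c,'wing_nut'); print([(round(i['confidence'],2),np.round(i['extent'])) for i in r])
    tgt=(321,223) if c=='top' else (217,280)
    i=min(r,key=lambda i:np.hypot(*(np.array(i['extent'][:2])-tgt))); ms[c]=i['region'].astype(np.float32); print(ms[c].sum())
for k in(['top','side'],['top'],['side']):
    v,f=fit({c:ms[c] for c in k},NUT,0,[.447,-.129,-.3]); print(k,v.round(4),np.degrees(v[2]),f)
# jig base: blue mask outline corners
for c,im in(('top',a),('side',b)):
    hsv=cv2.cvtColor(im,cv2.COLOR_BGR2HSV); m=cv2.inRange(hsv,(100,120,40),(125,255,255))
    x,y=(222,184) if c=='top' else (259,183); k=np.zeros_like(m); k[y-28:y+28,x-32:x+32]=m[y-28:y+28,x-32:x+32]
    jj=box(-.0525,.0525,-.075,.075,0,.015)
    h=cv2.convexHull(cv2.findNonZero(k)); f=np.zeros_like(k); cv2.fillConvexPoly(f,h,1)
    v,e=fit({c:f.astype(np.float32)},[jj] if c=='top' else [jj,],0,[.558,.15,-.1]); print('jig',c,v.round(4),np.degrees(v[2]),e)
    p=v[:2]+np.array([-.022*np.cos(v[2]),-.022*np.sin(v[2])]); print('post',p.round(4))
E
python3 f1.py
```

```text
[(0.49, array([303., 199.,  12.,   7.])), (0.48, array([322., 226.,  14.,  21.]))]
202.0
[(0.73, array([254., 255.,  15.,  24.])), (0.68, array([217., 280.,  32.,  31.]))]
730.0Traceback (most recent call last):
  File "f1.py", line 9, in <module>
    v,f=fit({c:ms[c] for c in k},NUT,0,[.447,-.129,-.3]); print(k,v.round(4),np.degrees(v[2]),f)
        ~~~^^^^^^^^^^^^^^^^^^^^^^^^^^^^^^^^^^^^^^^^^^^^^
  File "fit.py", line 20, in fit
    r=minimize(cost,x0,method='Nelder-Mead',options=dict(initial_simplex=S,xatol=2e-4,fatol=1e-4,maxiter=90)); return r.x,r.fun
    res = _minimize_neldermead(fun, x0, args, callback, bounds=bounds,
                               **options)
    fxc = func(xc)
    fx = function(np.copy(x), *(wrapper_args + args))
  File "fit.py", line 17, in cost
    for c,m in masks.items(): e+=np.abs(sil(c,parts,v[0],v[1],z,v[2])-m).sum()/m.sum()
                                        ~~~^^^^^^^^^^^^^^^^^^^^^^^^^^
  File "fit.py", line 11, in sil
    px=np.array([proj(cam,p) for p in W])+off
                 ~~~~^^^^^^^
  File "h.py", line 15, in proj
    c=camera_info(n); o,_=ray(n,(0,0)); R=np.array([ray(n,(c['cx'],c['cy']))[1]])
                          ~~~^^^^^^^^^
  File "h.py", line 8, in ray
    c=camera_info(n); R=np.array(c['rotation'])
ValueError: time passes only in moves, steps and waits
```

```bash
python3 - <<'E'
s=open('h.py').read(); i=s.index('def proj')
s=s[:i].replace("    c=camera_info(n); R=","    c=ci(n); R=").replace("from plant import *","from plant import *\nfrom functools import lru_cache\nci=lru_cache(camera_info)\nfrom scipy.spatial.transform import Rotation as Ro")+'''def proj(n,P):
    c=ci(n); w=np.array(c['rotation']); M=Ro.from_quat(np.r_[w[1:],w[0]]).as_matrix()
    q=(np.atleast_2d(P)-c['position'])@M
    return np.c_[c['cx']-c['fx']*q[:,0]/q[:,2], c['cy']+c['fy']*q[:,1]/q[:,2]]
'''
open('h.py','w').write(s)
f=open('fit.py').read().replace("np.array([proj(cam,p) for p in W])","proj(cam,W)"); open('fit.py','w').write(f)
E
python3 f1.py
```

```text
[(0.49, array([303., 199.,  12.,   7.])), (0.48, array([322., 226.,  14.,  21.]))]
202.0
[(0.73, array([254., 255.,  15.,  24.])), (0.68, array([217., 280.,  32.,  31.]))]
730.0
['top', 'side'] [ 0.4491 -0.1276  1.1802] 67.62145790814752 0.2976018786430359
['top'] [ 0.4493 -0.1284  1.1803] 67.62489216656476 0.19245049357414246
['side'] [ 0.4496 -0.1271 -1.9358] -110.91603263623394 0.0845034271478653
jig top [ 0.558   0.148  -0.1122] -6.428459726876114 0.10338982939720154
post [0.5361 0.1505]
jig side [ 0.5577  0.1543 -0.1267] -7.2568045619830865 0.05183957517147064
post [0.5358 0.157 ]
```

Request:
{"op": "apply_moves", "data": {
  "targets": [
    {"hand":0.065,"xyz":[0.03,0.04,0],"twist":-4},
    {"hand":0.065,"xyz":[0.07,0.09,0],"twist":-12},
    {"hand":0.065,"xyz":[0.1,0.13,-0.01],"twist":-20},
    {"hand":0.065,"xyz":[0.13,0.17,-0.03],"twist":-28},
    {"hand":0.065,"xyz":[0.16,0.21,-0.05],"twist":-34},
    {"hand":0.065,"xyz":[0.19,0.25,-0.07],"twist":-38},
    {"hand":0.065,"xyz":[0.22,0.29,-0.09],"twist":-38},
    {"hand":0.065,"xyz":[0.25,0.335,-0.11],"twist":-38},
    {"hand":0.065,"xyz":[0.275,0.37,-0.11],"twist":-38},
    {"hand":0.065,"xyz":[0.297,0.4,-0.11],"twist":-38},
    {"hand":0.065,"xyz":[0.297,0.4,-0.11],"twist":-38},
    {"hand":0.065,"xyz":[0.297,0.4,-0.11],"twist":-38}
  ]
}}

```text
time_s: 2.4
tool_pos: [0.4505, -0.1263, 0.146]
tcp_rot: [-0.0, 0.982, -0.188, -0.0]
contact_force: [0.3, -0.6, -0.4]
width: 0.0652
```

Run:
```python
from h import *
o=observe(); print(o['time_s'],o['tool_pos'],o['tcp_rot'],o['q'],o['contact_force'],o['width'])
a=get_image('top');b=get_image('side')
def c(im,x,y,w=40,h=40): return cv2.resize(im[y-h:y+h,x-w:x+w,::-1],(400,400),interpolation=cv2.INTER_CUBIC)
cv2.imwrite('pics/d.png',np.hstack([c(a,321,222),c(b,217,260)]))
```

```text
2.4 [ 0.45048993 -0.12625101  0.14595391] [-1.48036595e-04  9.82105970e-01 -1.88329001e-01 -1.69039678e-04] [-3.51665740e-01  2.49391685e-01  1.86517612e+00  2.77569571e-04
  1.02740633e+00  1.59790788e+00] [ 0.26804366 -0.57340944 -0.35694309] 0.0651825564898274
```

View pics/d.png

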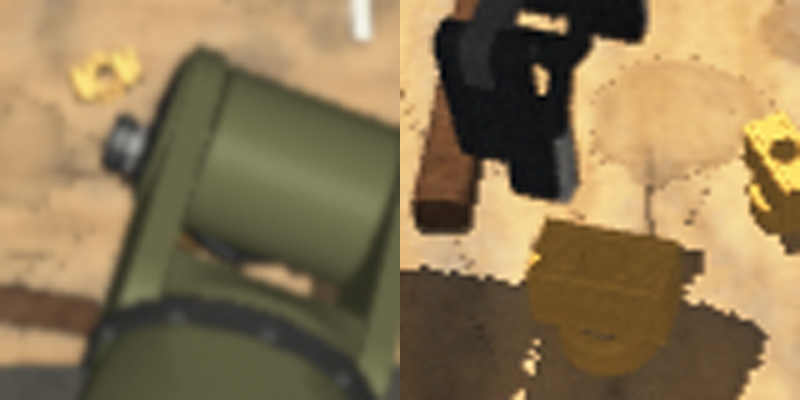

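Run:
```python
from h import *
o=observe(); T=Ro.from_quat(np.r_[o['tcp_rot'][1:],o['tcp_rot'][0]]).as_matrix()
for s in(-1,1):
  for x in(-.011,.011):
    for dz in (.02,.025):
      p=o['tool_pos']+T@[x,s*.033,dz]; print(s,x,dz,p.round(4),proj('side',p)[0].round(1))
print(np.degrees(np.arctan2(T[1,1],T[0,1])))
```

```text
-1 -0.011 0.02 [ 0.4514 -0.0936  0.1262] [214.1 227.7]
-1 -0.011 0.025 [ 0.4514 -0.0936  0.1212] [214.3 229.6]
-1 0.011 0.02 [ 0.4718 -0.1018  0.1262] [226.  230.1]
-1 0.011 0.025 [ 0.4718 -0.1018  0.1212] [226.1 232. ]
1 -0.011 0.02 [ 0.4269 -0.1549  0.1262] [200.5 256.6]
1 -0.011 0.025 [ 0.4269 -0.1549  0.1212] [200.8 258.5]
1 0.011 0.02 [ 0.4473 -0.1631  0.1262] [213.1 259.4]
1 0.011 0.025 [ 0.4473 -0.1631  0.1212] [213.4 261.3]
-111.84556948728888
```

Request:
{"op": "apply_moves", "data": {
  "targets": [
    {"hand":0.06,"xyz":[0,-0.001,-0.03],"twist":0},
    {"hand":0.06,"xyz":[0,-0.001,-0.06],"twist":0},
    {"hand":0.06,"xyz":[0,-0.001,-0.085],"twist":0},
    {"hand":0.06,"xyz":[0,-0.001,-0.099],"twist":0},
    {"hand":0.06,"xyz":[0,-0.001,-0.099],"twist":0},
    {"hand":0.06,"xyz":[0,-0.001,-0.099],"twist":0}
  ]
}}

```text
time_s: 3.1
tool_pos: [0.4493, -0.1302, 0.0478]
tcp_rot: [0.0, 0.982, -0.19, 0.0]
contact_force: [0.8, 0.6, 1.0]
width: 0.0597
```

Request:
{"op": "apply_moves", "data": {
  "targets": [
    {"hand":0.02,"xyz":[0,0,0],"twist":0},
    {"hand":0.02,"xyz":[0,0,0],"twist":0},
    {"hand":0.02,"xyz":[0,0,0],"twist":0},
    {"hand":0.02,"xyz":[0,0,0],"twist":0},
    {"hand":0.02,"xyz":[0,0,0],"twist":0},
    {"hand":0.02,"xyz":[0,0,0],"twist":0}
  ],
  "squeeze": 40
}}

```text
time_s: 3.7
tool_pos: [0.4498, -0.1305, 0.0489]
tcp_rot: [0.0, 0.982, -0.19, 0.001]
contact_force: [-3.0, -0.8, 7.8]
width: 0.0255
```

Run:
```python
from h import *
for i in range(3):
  b=get_image('side'); o=observe(); print(o['time_s'],o['tool_pos'].round(4),o['contact_force'].round(1),o['moment'].round(2),o['width'],abs(o['joint_velocities']).max())
```

```text
3.75 [ 0.4498 -0.1305  0.0489] [-2.4 -1.5  8.5] [-0.19  0.46  0.  ] 0.025304670770320767 0.0012761942141989017
3.8 [ 0.4498 -0.1305  0.0489] [-3.  -0.9  7.9] [-0.18  0.37 -0.01] 0.02572277049588574 0.002175092046059709
3.85 [ 0.4497 -0.1305  0.0488] [-1.9 -1.1  8.2] [-0.19  0.39  0.05] 0.02554018551780202 0.0013673317854752012
```

Request:
{"op": "apply_moves", "data": {
  "targets": [
    {"hand":0.02,"xyz":[0,0,0.01],"twist":0},
    {"hand":0.02,"xyz":[0,0,0.03],"twist":0},
    {"hand":0.02,"xyz":[0,0,0.06],"twist":0},
    {"hand":0.02,"xyz":[0,0,0.09],"twist":0},
    {"hand":0.02,"xyz":[0,0,0.12],"twist":0},
    {"hand":0.02,"xyz":[0,0,0.12],"twist":0},
    {"hand":0.02,"xyz":[0,0,0.12],"twist":0}
  ]
}}

```text
time_s: 4.55
tool_pos: [0.4498, -0.1304, 0.1695]
tcp_rot: [0.0, 0.982, -0.19, 0.002]
contact_force: [0.0, -0.3, -1.5]
width: 0.0252
```

Run:
```python
from h import *
for i in range(3):
  b=get_image('side'); o=observe(); print(o['time_s'],o['tool_pos'].round(4),o['contact_force'].round(1),o['moment'].round(2),o['width'],abs(o['joint_velocities']).max())
p=proj('side',o['tool_pos'])[0].astype(int); print(p)
x,y=p; cv2.imwrite('pics/e.png',cv2.resize(b[y-30:y+50,x-50:x+50,::-1],(750,600),interpolation=cv2.INTER_CUBIC))
```

```text
4.6 [ 0.4494 -0.1303  0.1686] [-1.   0.2 -1.8] [-0.   -0.01 -0.04] 0.025536667185395448 0.02179944190358663
4.65 [ 0.4493 -0.1303  0.1682] [ 0.1  0.4 -1.5] [ 0.03 -0.04 -0.03] 0.02540835608619324 0.01185306804985543
4.7 [ 0.4493 -0.1303  0.168 ] [-0.3  1.  -1.6] [0.01 0.01 0.02] 0.025339867991250747 0.007330003102103026
[211 227]
```

View pics/e.png

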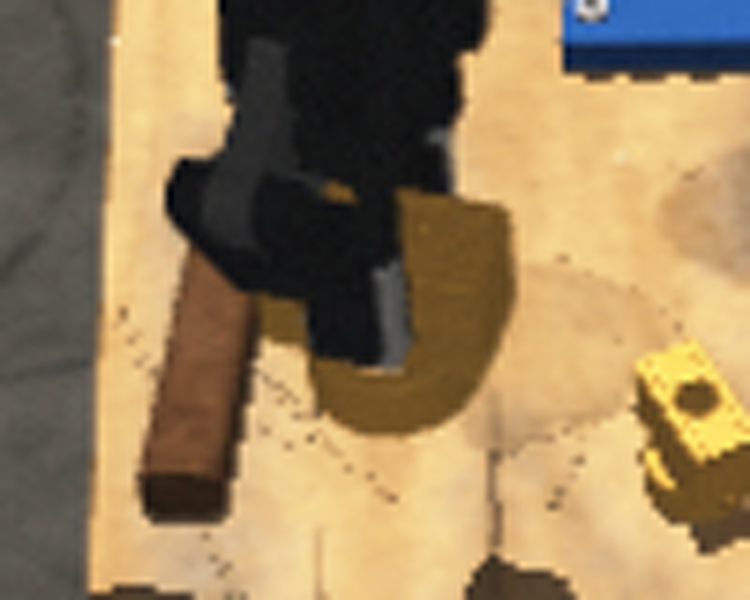

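```bash
cat > held.py <<'E'
from fit import *
from scipy.optimize import differential_evolution
def heldfit(out,off=(-1,0)):
    b=get_image('side'); o=observe(); T=Ro.from_quat(np.r_[o['tcp_rot'][1:],o['tcp_rot'][0]]).as_matrix()
    jaw=T[:,1]; bx=-jaw if jaw@[0,1,0]<0 else jaw; bz=np.array([0,0,1.]); by=np.cross(bz,bx)
    hsv=cv2.cvtColor(b,cv2.COLOR_RGB2HSV); br=cv2.inRange(hsv,(15,140,50),(28,255,255))>0
    dark=(b.max(2)<60)|((hsv[:,:,1]<60)&(b.max(2)<150))
    x,y=proj('side',o['tool_pos'])[0].astype(int); win=np.zeros((384,512),bool); win[y-25:y+45,x-45:x+45]=1
    n,lab=cv2.connectedComponents((br&win).astype(np.uint8)); 
    k=max(range(1,n),key=lambda i:(lab==i).sum()); br=win&(br) ; 
    w=win&~dark
    def pts(v):
        u,dz,th=v; R=np.c_[bx,by,bz]@Ro.from_euler('x',th).as_matrix()
        c=o['tool_pos']+by*u+bz*dz   # point at nut z=.038
        return [(P-[0,0,.038])@R.T+c for P in NUT],c+R@[0,0,-.038]
    def render(v,s=3):
        m=np.zeros((384*s,512*s),np.uint8)
        for W in pts(v)[0]:
            px=proj('side',W)+off; cv2.fillConvexPoly(m,cv2.convexHull(((px+.5)*s).astype(np.float32)).round().astype(int),1)
        return cv2.resize(m.astype(np.float32),(512,384),interpolation=cv2.INTER_AREA)
    cost=lambda v:np.abs(render(v)-br)[w].sum()
    r=differential_evolution(cost,[(-.02,.02),(-.02,.015),(-.6,.6)],maxiter=25,popsize=8,seed=1)
    print(o['time_s'],o['tool_pos'].round(4),o['contact_force'].round(1),o['moment'].round(2))
    print('u,dz,tilt',r.x.round(4),'cost',r.fun,'upright',cost([0,-.01,0]),'brass px',br.sum(),'underside',pts(r.x)[1].round(4),'by',by.round(3))
    im=b[:,:,::-1].copy(); s=7; im=cv2.resize(im[y-30:y+50,x-50:x+50],None,fx=s,fy=s,interpolation=cv2.INTER_CUBIC)
    for W in pts(r.x)[0]:
        h=cv2.convexHull((((proj('side',W)+off+.5)-[x-50,y-30])*s).astype(np.float32)); cv2.polylines(im,[h.round().astype(int)],True,(0,0,255),1)
    cv2.imwrite('pics/'+out,im)
if __name__=='__main__':
    import sys; heldfit(sys.argv[1])
E
python3 held.py f.png
```

```text
4.75 [ 0.4493 -0.1303  0.168 ] [-0.7  0.8 -1.4] [ 0.   -0.06 -0.  ]
u,dz,tilt [-0.0001 -0.0077 -0.0083] cost 254.2222442626953 upright 272.1111 brass px 749 underside [ 0.4498 -0.1305  0.1223] by [-0.928  0.373  0.   ]
```

View pics/f.png

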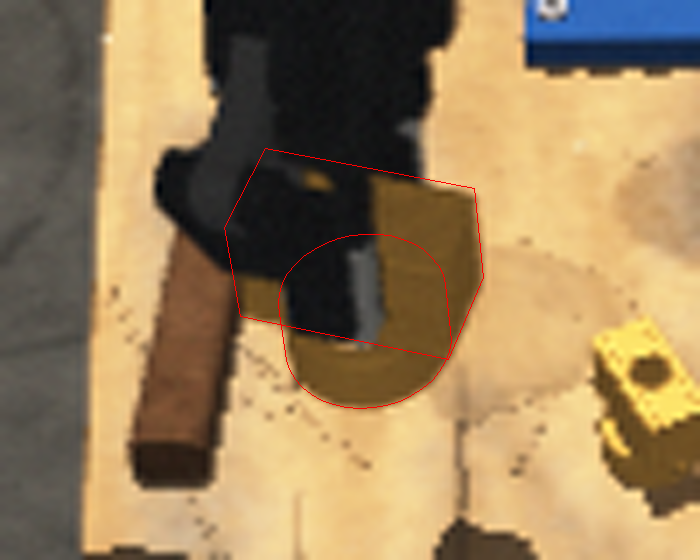

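Request:
{"op": "apply_moves", "data": {
  "targets": [
    {"hand":0.02,"xyz":[0.01,0.02,0],"twist":5},
    {"hand":0.02,"xyz":[0.02,0.045,0],"twist":13},
    {"hand":0.02,"xyz":[0.027,0.075,0],"twist":21},
    {"hand":0.02,"xyz":[0.034,0.105,0],"twist":29},
    {"hand":0.02,"xyz":[0.042,0.135,0],"twist":37},
    {"hand":0.02,"xyz":[0.05,0.165,0],"twist":45},
    {"hand":0.02,"xyz":[0.058,0.195,0],"twist":53},
    {"hand":0.02,"xyz":[0.066,0.22,0],"twist":61},
    {"hand":0.02,"xyz":[0.074,0.24,0],"twist":69},
    {"hand":0.02,"xyz":[0.08,0.26,0],"twist":77},
    {"hand":0.02,"xyz":[0.084,0.272,0],"twist":85},
    {"hand":0.02,"xyz":[0.087,0.28,0],"twist":92}
  ]
}}

```text
time_s: 5.95
tool_pos: [0.5362, 0.1506, 0.1669]
tcp_rot: [-0.0, 0.817, 0.577, -0.001]
contact_force: [0.3, 0.1, -1.8]
width: 0.0251
```

Run:
```python
from h import *
for i in range(2): get_image('side')
o=observe(); q=o['tcp_rot']; print(o['time_s'],o['tool_pos'].round(4),'yaw',np.degrees(2*np.arctan2(q[2],q[1])),o['q'].round(3))
```

```text
6.05 [0.5362 0.1504 0.167 ] yaw 70.26804022694056 [ 0.208  0.404  1.599 -0.     1.14   0.552]
```

Request:
{"op": "apply_moves", "data": {
  "targets": [
    {"hand":0.02,"xyz":[0,0.001,-0.01],"twist":6},
    {"hand":0.02,"xyz":[0,0.001,-0.02],"twist":13},
    {"hand":0.02,"xyz":[0,0.001,-0.025],"twist":13},
    {"hand":0.02,"xyz":[0,0.001,-0.025],"twist":13}
  ]
}}

```text
time_s: 6.45
tool_pos: [0.5358, 0.151, 0.1411]
tcp_rot: [-0.001, 0.749, 0.662, -0.001]
contact_force: [0.4, 0.3, -0.9]
width: 0.0258
```

```bash
cat > look.py <<'E'
from held import *
import sys
get_image('side'); b=get_image('side'); a=get_image('top'); o=observe(); q=o['tcp_rot']
print(o['time_s'],o['tool_pos'].round(4),'yaw',np.degrees(2*np.arctan2(q[2],q[1])).round(2),o['contact_force'].round(1),o['moment'].round(2),o['q'].round(2))
print('post tip',[(round(r['confidence'],2),np.round(r['location'],1)) for r in spot_point('side','post_tip')][:2])
s=7; x,y=250,160; im=cv2.resize(b[y-40:y+45,x-55:x+55,::-1],None,fx=s,fy=s,interpolation=cv2.INTER_CUBIC)
D=lambda W,c:cv2.polylines(im,[cv2.convexHull((((proj('side',W)+[-1,0]+.5)-[x-55,y-40])*s).astype(np.float32)).round().astype(int)],True,c,1)
yaw=2*np.arctan2(q[2],q[1])+np.pi/2; R=Ro.from_euler('z',yaw).as_matrix()
for P in NUT: D(P@R.T+o['tool_pos']-[0,0,.0488],(0,0,255))
# post model straight below the TCP: nose and thread top
X,Y=o['tool_pos'][:2]; D(circ(.007,.072,X,Y),(0,255,0)); D(circ(.007,.056,X,Y),(0,255,0)); D(circ(.013,.056,X,Y),(255,0,255)); D(circ(.013,.045,X,Y),(255,0,255))
cv2.imwrite('pics/'+sys.argv[1],im)
E
python3 look.py g.png
```

```text
6.6 [0.5363 0.1513 0.1424] yaw 83.08 [-0.5  0.2 -1.4] [ 0.03 -0.03 -0.02] [ 0.21  0.43  1.62 -0.    1.09  0.33]
post tip [(0.57, array([248.1, 158.5]))]
```

View pics/g.png

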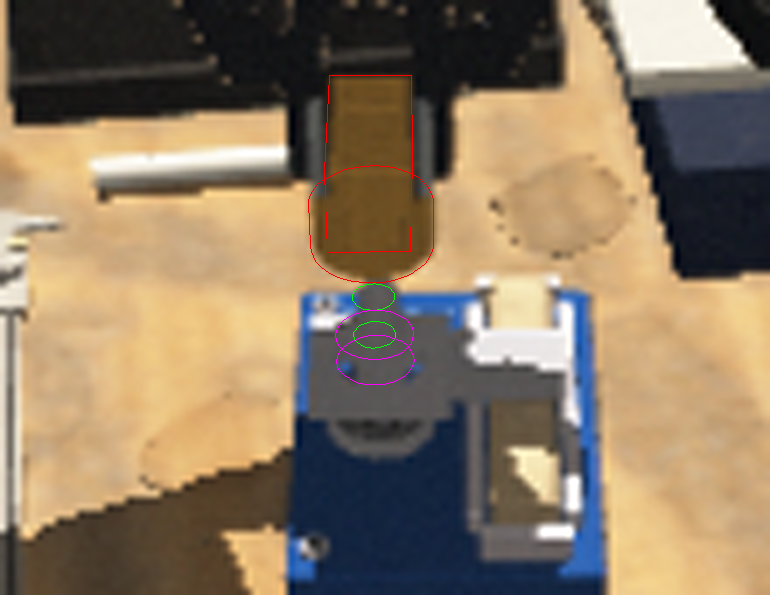

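Run:
```python
from fit import *
out=[]
for cam,f,off,(x,y) in(('side','b.png',(-1,0),(250,172)),('top','a.png',(0,0),(220,190))):
  im0=cv2.imread('pics/'+f); s=10
  for X,Y in((.5363,.1513),):
    im=cv2.resize(im0[y-20:y+20,x-20:x+20],None,fx=s,fy=s,interpolation=cv2.INTER_CUBIC)
    D=lambda W,c:cv2.polylines(im,[cv2.convexHull((((proj(cam,W)+off+.5)-[x-20,y-20])*s).astype(np.float32)).round().astype(int)],True,c,1)
    D(circ(.007,.072,X,Y),(0,255,0)); D(circ(.007,.056,X,Y),(0,255,0)); D(circ(.013,.056,X,Y),(255,0,255)); D(circ(.013,.045,X,Y),(255,0,255)); D(circ(.0007,.078,X,Y),(0,0,255))
    out.append(im)
cv2.imwrite('pics/i.png',np.hstack(out))
```

```text
(no output)
```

View pics/i.png

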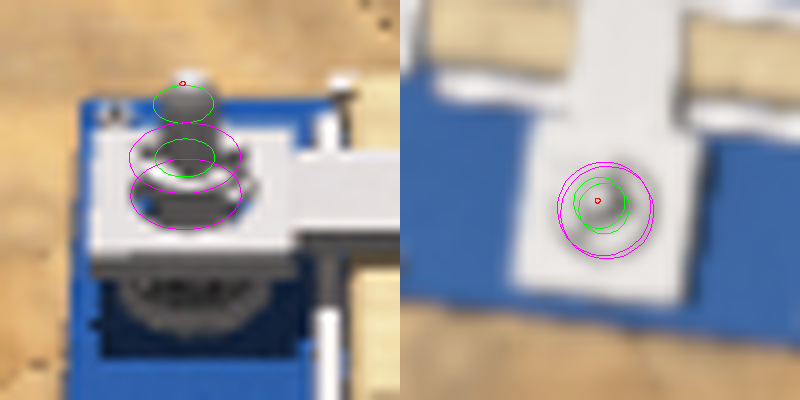

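Request:
{"op": "apply_moves", "data": {
  "targets": [
    {"hand":0.02,"xyz":[0.001,0.001,-0.01],"twist":0},
    {"hand":0.02,"xyz":[0.001,0.001,-0.02],"twist":0},
    {"hand":0.02,"xyz":[0.001,0.001,-0.029],"twist":0},
    {"hand":0.02,"xyz":[0.001,0.001,-0.029],"twist":0},
    {"hand":0.02,"xyz":[0.001,0.001,-0.029],"twist":0}
  ]
}}

```text
time_s: 7.15
tool_pos: [0.5373, 0.1523, 0.1132]
tcp_rot: [-0.0, 0.748, 0.663, -0.001]
contact_force: [-0.1, 0.8, -1.6]
width: 0.025
```

Request:
{"op": "apply_moves", "data": {
  "targets": [
    {"hand":0.02,"xyz":[0,0,-0.002],"twist":0},
    {"hand":0.02,"xyz":[0,0,-0.004],"twist":0},
    {"hand":0.02,"xyz":[0,0,-0.004],"twist":0}
  ]
}}

```text
time_s: 7.45
tool_pos: [0.5372, 0.1523, 0.109]
tcp_rot: [-0.0, 0.748, 0.663, -0.001]
contact_force: [0.2, -0.1, -1.0]
width: 0.0253
```

```bash
cat > st.py <<'E'
from h import *
F=[]
for i in range(3): get_image('side'); o=observe(); F.append(np.r_[o['contact_force'],o['moment']])
q=o['tcp_rot']; print(o['time_s'],o['tool_pos'].round(4),'yaw',np.degrees(2*np.arctan2(q[2],q[1])).round(2),'tilt',q[[0,3]].round(4),np.mean(F,0).round(2),o['width'].round(4),'q6',o['q'][5].round(2))
E
python3 st.py
```

```text
Traceback (most recent call last):
  File "st.py", line 4, in <module>
    q=o['tcp_rot']; print(o['time_s'],o['tool_pos'].round(4),'yaw',np.degrees(2*np.arctan2(q[2],q[1])).round(2),'tilt',q[[0,3]].round(4),np.mean(F,0).round(2),o['width'].round(4),'q6',o['q'][5].round(2))
                                                                                                                                                               ^^^^^^^^^^^^^^^^
AttributeError: 'float' object has no attribute 'round'
```

```bash
sed -i "s/o\['width'\].round(4)/round(o['width'],4)/" st.py; python3 st.py
```

```text
7.75 [0.5374 0.1523 0.1093] yaw 83.12 tilt [-0.0001 -0.0004] [-0.16 -0.39 -1.28  0.01 -0.04 -0.01] 0.0255 q6 0.33
```

Request:
{"op": "apply_moves", "data": {
  "targets": [
    {"hand":0.02,"xyz":[0,0,-0.001],"twist":0},
    {"hand":0.02,"xyz":[0,0,-0.002],"twist":0},
    {"hand":0.02,"xyz":[0,0,-0.002],"twist":0}
  ]
}}

```text
time_s: 8.05
tool_pos: [0.5373, 0.1523, 0.1071]
tcp_rot: [-0.0, 0.748, 0.663, -0.001]
contact_force: [0.1, -0.3, -1.1]
width: 0.0254
```

```bash
python3 st.py
```

```text
8.2 [0.5373 0.1523 0.1073] yaw 83.12 tilt [-0.0001 -0.0005] [ 0.09 -0.43 -1.19  0.03  0.02 -0.01] 0.0254 q6 0.33
```

Request:
{"op": "apply_moves", "data": {
  "targets": [
    {"hand":0.02,"xyz":[0,0,-0.001],"twist":0},
    {"hand":0.02,"xyz":[0,0,-0.002],"twist":0},
    {"hand":0.02,"xyz":[0,0,-0.002],"twist":0}
  ]
}}

```text
time_s: 8.5
tool_pos: [0.5373, 0.1523, 0.1051]
tcp_rot: [-0.0, 0.748, 0.663, -0.001]
contact_force: [-0.0, -0.1, -1.6]
width: 0.0252
```

```bash
python3 st.py
```

```text
8.65 [0.5374 0.1523 0.1053] yaw 83.11 tilt [-0.0001 -0.0005] [-0.06 -0.24 -1.29  0.01 -0.02  0.  ] 0.0252 q6 0.33
```

No contact yet, so I continue down in 1 mm steps.

Request:
{"op": "apply_moves", "data": {
  "targets": [
    {"hand":0.02,"xyz":[0,0,-0.001],"twist":0},
    {"hand":0.02,"xyz":[0,0,-0.001],"twist":0}
  ]
}}

```text
time_s: 8.85
tool_pos: [0.5373, 0.1523, 0.1041]
tcp_rot: [-0.0, 0.748, 0.663, -0.001]
contact_force: [-0.1, 0.3, -1.2]
width: 0.0256
```

Request:
{"op": "apply_moves", "data": {
  "targets": [
    {"hand":0.02,"xyz":[0,0,-0.001],"twist":0},
    {"hand":0.02,"xyz":[0,0,-0.001],"twist":0}
  ]
}}

```text
time_s: 9.05
tool_pos: [0.5373, 0.1522, 0.103]
tcp_rot: [-0.0, 0.748, 0.663, -0.001]
contact_force: [0.1, -0.5, -1.1]
width: 0.0254
```

```bash
python3 st.py
```

```text
9.2 [0.5373 0.1523 0.1031] yaw 83.11 tilt [-0.0001 -0.0006] [ 0.   -0.5  -1.99 -0.13  0.01 -0.02] 0.0257 q6 0.33
```

Request:
{"op": "apply_moves", "data": {
  "targets": [
    {"hand":0.02,"xyz":[0,0,-0.001],"twist":0},
    {"hand":0.02,"xyz":[0,0,-0.001],"twist":0}
  ]
}}

```text
time_s: 9.4
tool_pos: [0.5374, 0.1523, 0.1023]
tcp_rot: [-0.0, 0.748, 0.663, -0.0]
contact_force: [-1.4, -0.7, 1.3]
width: 0.0253
```

```bash
python3 st.py
```

```text
9.55 [0.5374 0.1523 0.1023] yaw 83.12 tilt [-0.     -0.0004] [-0.44 -0.48  2.39 -0.18  0.14 -0.  ] 0.0254 q6 0.33
```

Request:
{"op": "apply_moves", "data": {
  "targets": [
    {"hand":0.02,"xyz":[0,0,-0.0006],"twist":3},
    {"hand":0.02,"xyz":[0,0,-0.0006],"twist":5},
    {"hand":0.02,"xyz":[0,0,-0.0006],"twist":5}
  ]
}}

```text
time_s: 9.85
tool_pos: [0.5374, 0.1523, 0.1021]
tcp_rot: [-0.0, 0.718, 0.696, -0.0]
contact_force: [-2.4, 0.0, 5.2]
width: 0.0254
```

```bash
python3 st.py
```

```text
10.0 [0.5374 0.1523 0.1021] yaw 88.12 tilt [ 0.     -0.0003] [-2.2  -0.73  5.99 -0.21  0.53 -0.03] 0.0253 q6 0.24
```

Request:
{"op": "apply_moves", "data": {
  "targets": [
    {"hand":0.02,"xyz":[0,0,-0.0004],"twist":3},
    {"hand":0.02,"xyz":[0,0,-0.0004],"twist":6},
    {"hand":0.02,"xyz":[0,0,-0.0004],"twist":6}
  ]
}}

```text
time_s: 10.3
tool_pos: [0.5374, 0.1524, 0.1022]
tcp_rot: [0.0, 0.681, 0.733, -0.0]
contact_force: [-2.7, -1.0, 5.8]
width: 0.0253
```

```bash
python3 st.py
```

```text
10.45 [0.5375 0.1523 0.1022] yaw 94.12 tilt [ 0.0001 -0.0002] [-2.09 -0.91  5.56 -0.24  0.51  0.01] 0.0253 q6 0.14
```

Request:
{"op": "apply_moves", "data": {
  "targets": [
    {"hand":0.02,"xyz":[-0.0003,0,-0.0005],"twist":3},
    {"hand":0.02,"xyz":[-0.0003,0,-0.0005],"twist":6},
    {"hand":0.02,"xyz":[-0.0003,0,-0.0005],"twist":6}
  ]
}}

```text
time_s: 10.75
tool_pos: [0.5373, 0.1524, 0.1022]
tcp_rot: [0.0, 0.641, 0.767, 0.0]
contact_force: [-2.4, -1.2, 4.8]
width: 0.0253
```

```bash
python3 st.py
```

```text
10.9 [0.5374 0.1524 0.1022] yaw 100.12 tilt [0.0003 0.    ] [-1.79 -0.77  6.   -0.22  0.36  0.  ] 0.025 q6 0.03
```

Request:
{"op": "apply_moves", "data": {
  "targets": [
    {"hand":0.02,"xyz":[0,0,-0.0005],"twist":3},
    {"hand":0.02,"xyz":[0,0,-0.0005],"twist":6},
    {"hand":0.02,"xyz":[0,0,-0.0005],"twist":6}
  ]
}}

```text
time_s: 11.2
tool_pos: [0.5374, 0.1524, 0.1021]
tcp_rot: [0.0, 0.6, 0.8, 0.0]
contact_force: [-2.5, -0.8, 6.1]
width: 0.0255
```

```bash
python3 st.py
```

```text
11.35 [0.5374 0.1524 0.1021] yaw 106.13 tilt [0.0005 0.0002] [-2.69 -1.41  6.74 -0.25  0.46 -0.  ] 0.025 q6 -0.07
```

Turned 23° so far with no drop. I continue.

Request:
{"op": "apply_moves", "data": {
  "targets": [
    {"hand":0.02,"xyz":[-0.0003,0,-0.0005],"twist":3},
    {"hand":0.02,"xyz":[-0.0003,0,-0.0005],"twist":6},
    {"hand":0.02,"xyz":[-0.0003,0,-0.0005],"twist":6}
  ]
}}

```text
time_s: 11.65
tool_pos: [0.5373, 0.1524, 0.1021]
tcp_rot: [0.001, 0.557, 0.83, 0.0]
contact_force: [-2.4, -0.8, 6.6]
width: 0.0255
```

```bash
python3 st.py
```

```text
11.8 [0.5373 0.1524 0.1021] yaw 112.14 tilt [0.0007 0.0004] [-2.41 -1.16  6.04 -0.26  0.39 -0.01] 0.0249 q6 -0.18
```

Request:
{"op": "apply_moves", "data": {
  "targets": [
    {"hand":0.02,"xyz":[-0.0003,0,-0.0005],"twist":3},
    {"hand":0.02,"xyz":[-0.0003,0,-0.0005],"twist":6},
    {"hand":0.02,"xyz":[-0.0003,0,-0.0005],"twist":6}
  ]
}}

```text
time_s: 12.1
tool_pos: [0.5372, 0.1524, 0.1022]
tcp_rot: [0.001, 0.513, 0.858, 0.001]
contact_force: [-2.0, -0.7, 6.4]
width: 0.0254
```

```bash
python3 st.py
```

```text
12.25 [0.5372 0.1524 0.1022] yaw 118.13 tilt [0.001  0.0006] [-1.85 -1.44  5.96 -0.29  0.37  0.  ] 0.0252 q6 -0.28
```

Request:
{"op": "apply_moves", "data": {
  "targets": [
    {"hand":0.02,"xyz":[0,0,-0.0005],"twist":3},
    {"hand":0.02,"xyz":[0,0,-0.0005],"twist":6},
    {"hand":0.02,"xyz":[0,0,-0.0005],"twist":6}
  ]
}}

```text
time_s: 12.55
tool_pos: [0.5373, 0.1524, 0.1022]
tcp_rot: [0.001, 0.468, 0.884, 0.001]
contact_force: [-2.2, -1.4, 5.5]
width: 0.0255
```

```bash
python3 st.py
```

```text
12.7 [0.5374 0.1524 0.1022] yaw 124.14 tilt [0.0012 0.0009] [-1.83 -1.4   6.47 -0.31  0.38  0.02] 0.0254 q6 -0.38
```

Request:
{"op": "apply_moves", "data": {
  "targets": [
    {"hand":0.02,"xyz":[-0.0003,0,-0.0005],"twist":3},
    {"hand":0.02,"xyz":[-0.0003,0,-0.0005],"twist":6},
    {"hand":0.02,"xyz":[-0.0003,0,-0.0005],"twist":6}
  ]
}}

```text
time_s: 13.0
tool_pos: [0.5373, 0.1524, 0.1021]
tcp_rot: [0.002, 0.421, 0.907, 0.001]
contact_force: [-0.7, -1.4, 4.8]
width: 0.0255
```

```bash
python3 st.py
```

```text
13.15 [0.5373 0.1524 0.102 ] yaw 130.04 tilt [0.0015 0.0011] [-0.52 -1.19  5.73 -0.23  0.07 -0.01] 0.0255 q6 -0.49
```

Request:
{"op": "apply_moves", "data": {
  "targets": [
    {"hand":0.02,"xyz":[-0.0003,0,-0.0005],"twist":3},
    {"hand":0.02,"xyz":[-0.0003,0,-0.0005],"twist":6},
    {"hand":0.02,"xyz":[-0.0003,0,-0.0005],"twist":6}
  ]
}}

```text
time_s: 13.45
tool_pos: [0.5372, 0.1524, 0.1019]
tcp_rot: [0.002, 0.374, 0.927, 0.001]
contact_force: [-2.1, -2.2, 6.4]
width: 0.0256
```

```bash
python3 st.py
```

```text
13.6 [0.5372 0.1524 0.1019] yaw 135.94 tilt [0.0017 0.0013] [-0.8  -1.79  5.89 -0.2   0.24 -0.01] 0.025 q6 -0.59
```

Request:
{"op": "apply_moves", "data": {
  "targets": [
    {"hand":0.02,"xyz":[0,0,-0.0005],"twist":3},
    {"hand":0.02,"xyz":[0,0,-0.0005],"twist":6},
    {"hand":0.02,"xyz":[0,0,-0.0005],"twist":6}
  ]
}}

```text
time_s: 13.9
tool_pos: [0.537, 0.1523, 0.1013]
tcp_rot: [0.001, 0.326, 0.945, 0.001]
contact_force: [-3.0, -2.0, 3.2]
width: 0.0253
```

```bash
python3 st.py
```

```text
14.05 [0.537  0.1522 0.1013] yaw 141.82 tilt [0.0013 0.0011] [-2.69 -2.75  2.75 -0.49  0.57  0.02] 0.0253 q6 -0.69
```

Request:
{"op": "apply_moves", "data": {
  "targets": [
    {"hand":0.02,"xyz":[-0.0003,-0.0003,-0.0008],"twist":2},
    {"hand":0.02,"xyz":[-0.0003,-0.0003,-0.001],"twist":4},
    {"hand":0.02,"xyz":[-0.0003,-0.0003,-0.001],"twist":4}
  ]
}}

```text
time_s: 14.35
tool_pos: [0.5366, 0.152, 0.0999]
tcp_rot: [0.001, 0.294, 0.956, 0.001]
contact_force: [0.2, 0.9, -1.3]
width: 0.0252
```

```bash
python3 st.py
```

```text
14.5 [0.5366 0.152  0.1001] yaw 145.74 tilt [0.0012 0.0012] [ 0.15 -0.74 -2.26 -0.08  0.04 -0.04] 0.0253 q6 -0.76
```

Request:
{"op": "apply_moves", "data": {
  "targets": [
    {"hand":0.02,"xyz":[0,0,-0.001],"twist":2},
    {"hand":0.02,"xyz":[0,0,-0.002],"twist":3},
    {"hand":0.02,"xyz":[0,0,-0.002],"twist":3}
  ]
}}

```text
time_s: 14.8
tool_pos: [0.5365, 0.152, 0.0978]
tcp_rot: [0.001, 0.27, 0.963, 0.001]
contact_force: [0.3, -0.1, -2.4]
width: 0.0255
```

```bash
python3 st.py
```

```text
14.95 [0.5366 0.152  0.098 ] yaw 148.68 tilt [0.001  0.0012] [-0.53 -0.33 -1.95 -0.06 -0.02  0.01] 0.0252 q6 -0.82
```

Request:
{"op": "apply_moves", "data": {
  "targets": [
    {"hand":0.02,"xyz":[0,0,-0.001],"twist":0},
    {"hand":0.02,"xyz":[0,0,-0.0015],"twist":0},
    {"hand":0.02,"xyz":[0,0,-0.0015],"twist":0}
  ]
}}

```text
time_s: 15.25
tool_pos: [0.5366, 0.152, 0.0964]
tcp_rot: [0.001, 0.27, 0.963, 0.001]
contact_force: [-0.4, 0.2, -0.9]
width: 0.0254
```

```bash
python3 st.py
```

```text
15.4 [0.5366 0.152  0.0965] yaw 148.68 tilt [0.0011 0.0012] [-0.01 -0.07 -0.55 -0.01  0.03 -0.02] 0.0251 q6 -0.81
```

Request:
{"op": "apply_moves", "data": {
  "targets": [
    {"hand":0.02,"xyz":[0,0,-0.0008],"twist":0},
    {"hand":0.02,"xyz":[0,0,-0.0008],"twist":0}
  ]
}}

```text
time_s: 15.6
tool_pos: [0.5366, 0.152, 0.0956]
tcp_rot: [0.001, 0.27, 0.963, 0.001]
contact_force: [0.4, -0.5, -1.1]
width: 0.0253
```

```bash
python3 st.py
```

```text
15.75 [0.5366 0.152  0.0957] yaw 148.68 tilt [0.0011 0.0012] [-0.28  0.06 -1.21  0.02 -0.01  0.  ] 0.0254 q6 -0.81
```

Request:
{"op": "apply_moves", "data": {
  "targets": [
    {"hand":0.02,"xyz":[0,0,-0.0008],"twist":0},
    {"hand":0.02,"xyz":[0,0,-0.0008],"twist":0}
  ]
}}

```text
time_s: 15.95
tool_pos: [0.5367, 0.1521, 0.0952]
tcp_rot: [0.001, 0.27, 0.963, 0.001]
contact_force: [-0.9, 0.1, 2.6]
width: 0.0251
```

```bash
python3 st.py
```

```text
16.1 [0.5367 0.1521 0.0952] yaw 148.68 tilt [0.0012 0.0013] [-0.82  0.51  3.52  0.02  0.2  -0.01] 0.0255 q6 -0.81
```

Request:
{"op": "apply_moves", "data": {
  "targets": [
    {"hand":0.02,"xyz":[0,0,-0.0001],"twist":-4},
    {"hand":0.02,"xyz":[0,0,-0.0003],"twist":-8},
    {"hand":0.02,"xyz":[0,0,-0.0005],"twist":-12},
    {"hand":0.02,"xyz":[0,0,-0.0005],"twist":-12}
  ]
}}

```text
time_s: 16.5
tool_pos: [0.5368, 0.1521, 0.0947]
tcp_rot: [0.002, 0.37, 0.929, 0.001]
contact_force: [0.6, 0.2, 2.2]
width: 0.0255
```

```bash
python3 st.py
```

```text
16.65 [0.5368 0.152  0.0947] yaw 136.79 tilt [0.0015 0.0012] [ 0.57 -0.44  1.46 -0.09 -0.12 -0.03] 0.0252 q6 -0.61
```

Request:
{"op": "apply_moves", "data": {
  "targets": [
    {"hand":0.02,"xyz":[0,0,-0.0002],"twist":-4},
    {"hand":0.02,"xyz":[0,0,-0.0004],"twist":-8},
    {"hand":0.02,"xyz":[0,0,-0.0005],"twist":-12},
    {"hand":0.02,"xyz":[0,0,-0.0005],"twist":-12}
  ]
}}

```text
time_s: 17.05
tool_pos: [0.5368, 0.152, 0.0942]
tcp_rot: [0.002, 0.463, 0.886, 0.001]
contact_force: [0.6, 0.2, 1.5]
width: 0.0249
```

```bash
python3 st.py
```

```text
17.2 [0.5368 0.152  0.0942] yaw 124.93 tilt [0.0016 0.001 ] [ 0.53  0.05  2.36 -0.05 -0.03  0.01] 0.0256 q6 -0.4
```

Request:
{"op": "apply_moves", "data": {
  "targets": [
    {"hand":0.02,"xyz":[0,0,-0.0002],"twist":-4},
    {"hand":0.02,"xyz":[0,0,-0.0004],"twist":-8},
    {"hand":0.02,"xyz":[0,0,-0.0006],"twist":-12},
    {"hand":0.02,"xyz":[0,0,-0.0008],"twist":-16},
    {"hand":0.02,"xyz":[0,0,-0.0009],"twist":-20},
    {"hand":0.02,"xyz":[0,0,-0.0009],"twist":-20}
  ]
}}

```text
time_s: 17.8
tool_pos: [0.5368, 0.152, 0.0935]
tcp_rot: [0.002, 0.609, 0.793, 0.001]
contact_force: [-0.5, -0.2, 2.7]
width: 0.0254
```

```bash
python3 st.py
```

```text
17.95 [0.5368 0.152  0.0934] yaw 105.08 tilt [0.0018 0.0008] [-0.43 -0.39  4.07 -0.05  0.05 -0.02] 0.0255 q6 -0.05
```

Request:
{"op": "apply_moves", "data": {
  "targets": [
    {"hand":0.02,"xyz":[0,0,-0.0002],"twist":-4},
    {"hand":0.02,"xyz":[0,0,-0.0004],"twist":-8},
    {"hand":0.02,"xyz":[0,0,-0.0006],"twist":-12},
    {"hand":0.02,"xyz":[0,0,-0.0008],"twist":-16},
    {"hand":0.02,"xyz":[0,0,-0.0009],"twist":-20},
    {"hand":0.02,"xyz":[0,0,-0.0009],"twist":-20}
  ]
}}

```text
time_s: 18.55
tool_pos: [0.5369, 0.1521, 0.0926]
tcp_rot: [0.002, 0.737, 0.676, 0.001]
contact_force: [-0.1, -0.3, 2.6]
width: 0.0254
```

```bash
python3 st.py
```

```text
18.7 [0.5368 0.1521 0.0926] yaw 85.24 tilt [0.0019 0.0005] [ 0.06  0.23  3.7   0.04  0.1  -0.02] 0.0254 q6 0.3
```

Request:
{"op": "apply_moves", "data": {
  "targets": [
    {"hand":0.02,"xyz":[0,0,-0.0001],"twist":-4},
    {"hand":0.02,"xyz":[0,0,-0.0003],"twist":-8},
    {"hand":0.02,"xyz":[0,0,-0.0004],"twist":-12},
    {"hand":0.02,"xyz":[0,0,-0.0004],"twist":-12}
  ]
}}

```text
time_s: 19.1
tool_pos: [0.5369, 0.1521, 0.0922]
tcp_rot: [0.002, 0.802, 0.597, 0.0]
contact_force: [0.2, 0.5, 4.6]
width: 0.0252
```

```bash
python3 st.py
```

```text
19.25 [0.5369 0.1521 0.0922] yaw 73.4 tilt [0.002  0.0004] [-1.03  0.02  3.9   0.06  0.05  0.01] 0.0252 q6 0.5
```

Request:
{"op": "apply_moves", "data": {
  "targets": [
    {"hand":0.02,"xyz":[0,0,-0.0001],"twist":-4},
    {"hand":0.02,"xyz":[0,0,-0.0003],"twist":-8},
    {"hand":0.02,"xyz":[0,0,-0.0004],"twist":-12},
    {"hand":0.02,"xyz":[0,0,-0.0004],"twist":-12}
  ]
}}

```text
time_s: 19.65
tool_pos: [0.5369, 0.1521, 0.0919]
tcp_rot: [0.002, 0.86, 0.511, 0.0]
contact_force: [-0.6, 0.4, 3.8]
width: 0.0251
```

```bash
python3 st.py
```

```text
19.8 [0.5369 0.1521 0.0919] yaw 61.55 tilt [0.002  0.0003] [-0.66  0.28  4.28  0.11  0.08 -0.05] 0.0254 q6 0.71
```

Request:
{"op": "apply_moves", "data": {
  "targets": [
    {"hand":0.02,"xyz":[0,0,0],"twist":-4},
    {"hand":0.02,"xyz":[0,0,-0.0002],"twist":-8},
    {"hand":0.02,"xyz":[0,0,-0.0003],"twist":-12},
    {"hand":0.02,"xyz":[0,0,-0.0003],"twist":-12}
  ]
}}

```text
time_s: 20.2
tool_pos: [0.537, 0.1521, 0.0916]
tcp_rot: [0.002, 0.908, 0.419, 0.0]
contact_force: [0.2, 0.2, 4.0]
width: 0.0253
```

```bash
python3 st.py
```

```text
20.35 [0.537  0.1521 0.0916] yaw 49.71 tilt [0.002  0.0002] [-0.33  0.44  4.79  0.1   0.09 -0.02] 0.0253 q6 0.92
```

Request:
{"op": "apply_moves", "data": {
  "targets": [
    {"hand":0.02,"xyz":[0,0,0],"twist":-4},
    {"hand":0.02,"xyz":[0,0,-0.0002],"twist":-8},
    {"hand":0.02,"xyz":[0,0,-0.0003],"twist":-10},
    {"hand":0.02,"xyz":[0,0,-0.0003],"twist":-10}
  ]
}}

```text
time_s: 20.75
tool_pos: [0.537, 0.1521, 0.0914]
tcp_rot: [0.002, 0.94, 0.34, 0.0]
contact_force: [-0.2, 0.4, 4.1]
width: 0.0253
```

```bash
python3 st.py
```

```text
20.9 [0.537  0.1521 0.0914] yaw 39.79 tilt [0.002  0.0001] [-0.61  0.34  5.24  0.14  0.12 -0.05] 0.0253 q6 1.09
```

Request:
{"op": "apply_moves", "data": {
  "targets": [
    {"hand":0.02,"xyz":[0,0,0],"twist":-4},
    {"hand":0.02,"xyz":[0,0,-0.0001],"twist":-8},
    {"hand":0.02,"xyz":[0,0,-0.0001],"twist":-10},
    {"hand":0.02,"xyz":[0,0,-0.0001],"twist":-10}
  ]
}}

```text
time_s: 21.3
tool_pos: [0.537, 0.1522, 0.0913]
tcp_rot: [0.002, 0.966, 0.257, -0.0]
contact_force: [0.1, -0.8, 5.6]
width: 0.0253
```

```bash
python3 st.py
```

```text
21.45 [0.537  0.1522 0.0913] yaw 29.85 tilt [ 0.002  -0.0001] [-0.68  0.09  5.18  0.11  0.07 -0.01] 0.0254 q6 1.26
```

Request:
{"op": "apply_moves", "data": {
  "targets": [
    {"hand":0.02,"xyz":[0,0,0],"twist":-4},
    {"hand":0.02,"xyz":[0,0,-0.0001],"twist":-7},
    {"hand":0.02,"xyz":[0,0,-0.0001],"twist":-7}
  ]
}}

```text
time_s: 21.75
tool_pos: [0.5371, 0.1521, 0.0912]
tcp_rot: [0.002, 0.98, 0.198, -0.0]
contact_force: [-0.4, -1.0, 4.5]
width: 0.0251
```

```bash
python3 st.py
```

```text
21.9 [0.5371 0.1521 0.0912] yaw 22.9 tilt [ 0.002  -0.0002] [-0.46  0.2   5.39  0.1   0.04 -0.05] 0.0253 q6 1.39
```

Request:
{"op": "apply_moves", "data": {
  "targets": [
    {"hand":0.02,"xyz":[0,0,0],"twist":-4},
    {"hand":0.02,"xyz":[0,0,0],"twist":-8},
    {"hand":0.02,"xyz":[0,0,0],"twist":-8}
  ]
}}

```text
time_s: 22.2
tool_pos: [0.5371, 0.1521, 0.0912]
tcp_rot: [0.002, 0.992, 0.129, -0.0]
contact_force: [-0.4, -0.3, 3.3]
width: 0.0255
```

```bash
python3 st.py
```

```text
22.35 [0.5371 0.1521 0.0912] yaw 15.03 tilt [ 0.002  -0.0002] [-0.26 -0.66  4.06  0.01 -0.02 -0.05] 0.0255 q6 1.52
```

Request:
{"op": "apply_moves", "data": {
  "targets": [
    {"hand":0.02,"xyz":[0,0,0],"twist":-4},
    {"hand":0.02,"xyz":[0,0,0],"twist":-6},
    {"hand":0.02,"xyz":[0,0,0],"twist":-6}
  ]
}}

```text
time_s: 22.65
tool_pos: [0.5371, 0.152, 0.0911]
tcp_rot: [0.002, 0.997, 0.079, -0.0]
contact_force: [-0.1, -1.6, 2.8]
width: 0.0253
```

```bash
python3 st.py
```

```text
22.8 [0.5371 0.152  0.0911] yaw 9.13 tilt [ 0.0021 -0.0005] [-0.66 -2.06  2.67 -0.33 -0.02 -0.01] 0.0251 q6 1.63
```

Request:
{"op": "apply_moves", "data": {
  "targets": [
    {"hand":0.02,"xyz":[0,0,0],"twist":-3},
    {"hand":0.02,"xyz":[0,0,0],"twist":-5},
    {"hand":0.02,"xyz":[0,0,0],"twist":-5}
  ]
}}

```text
time_s: 23.1
tool_pos: [0.537, 0.1519, 0.091]
tcp_rot: [0.002, 0.999, 0.036, -0.001]
contact_force: [-0.0, -2.9, 1.6]
width: 0.0253
```

```bash
python3 st.py
```

```text
23.25 [0.537  0.1519 0.091 ] yaw 4.21 tilt [ 0.0022 -0.0007] [-0.06 -3.07  1.41 -0.45 -0.02 -0.03] 0.0255 q6 1.71
```

Request:
{"op": "apply_moves", "data": {
  "targets": [
    {"hand":0.02,"xyz":[0,0,0],"twist":-3},
    {"hand":0.02,"xyz":[0,0,0],"twist":-4},
    {"hand":0.02,"xyz":[0,0,0],"twist":-4}
  ]
}}

```text
time_s: 23.55
tool_pos: [0.5369, 0.1519, 0.0909]
tcp_rot: [0.002, 1.0, 0.002, -0.001]
contact_force: [-0.9, -2.5, 1.5]
width: 0.0253
```

```bash
python3 st.py
```

```text
23.7 [0.5369 0.1519 0.0909] yaw 0.27 tilt [ 0.0021 -0.0009] [-0.48 -2.25  1.97 -0.3   0.05  0.04] 0.0252 q6 1.78
```

Request:
{"op": "apply_moves", "data": {
  "targets": [
    {"hand":0.02,"xyz":[0,-0.0003,-0.0001],"twist":-3},
    {"hand":0.02,"xyz":[0,-0.0003,-0.0001],"twist":-4},
    {"hand":0.02,"xyz":[0,-0.0003,-0.0001],"twist":-4}
  ]
}}

```text
time_s: 24.0
tool_pos: [0.537, 0.1516, 0.0909]
tcp_rot: [0.002, 0.999, -0.032, -0.001]
contact_force: [-0.6, -1.2, 2.1]
width: 0.0256
```

```bash
python3 st.py
```

```text
24.15 [0.537  0.1516 0.0909] yaw -3.67 tilt [ 0.0021 -0.0009] [-1.55 -1.74  4.09 -0.21  0.1   0.05] 0.0253 q6 1.85
```

Request:
{"op": "apply_moves", "data": {
  "targets": [
    {"hand":0.02,"xyz":[0,-0.0002,-0.0001],"twist":-3},
    {"hand":0.02,"xyz":[0,-0.0002,-0.0001],"twist":-4},
    {"hand":0.02,"xyz":[0,-0.0002,-0.0001],"twist":-4}
  ]
}}

```text
time_s: 24.45
tool_pos: [0.537, 0.1514, 0.0909]
tcp_rot: [0.002, 0.998, -0.067, -0.001]
contact_force: [-1.2, -2.3, 5.1]
width: 0.0253
```

```bash
python3 st.py
```

```text
24.6 [0.537  0.1514 0.0909] yaw -7.62 tilt [ 0.002  -0.0009] [-1.5  -2.06  5.17 -0.16  0.14  0.1 ] 0.0254 q6 1.92
```

Request:
{"op": "apply_moves", "data": {
  "targets": [
    {"hand":0.02,"xyz":[0,0,0],"twist":-2},
    {"hand":0.02,"xyz":[0,0,0],"twist":-3},
    {"hand":0.02,"xyz":[0,0,0],"twist":-3}
  ]
}}

```text
time_s: 24.9
tool_pos: [0.537, 0.1514, 0.0909]
tcp_rot: [0.002, 0.996, -0.092, -0.001]
contact_force: [-1.7, -2.3, 3.7]
width: 0.0255
```

```bash
python3 st.py
```

```text
25.05 [0.537  0.1514 0.0909] yaw -10.58 tilt [ 0.002 -0.001] [-1.65 -2.99  4.64 -0.36  0.14  0.19] 0.0253 q6 1.97
```

Torque reads 0.19 N m, the bar's stop is reached (z constant at 0.0909) and the nut is tight. I release and rise.

Request:
{"op": "apply_moves", "data": {
  "targets": [
    {"hand":0.03,"xyz":[0,0,0],"twist":0},
    {"hand":0.045,"xyz":[0,0,0],"twist":0},
    {"hand":0.06,"xyz":[0,0,0],"twist":0},
    {"hand":0.06,"xyz":[0,0,0],"twist":0},
    {"hand":0.06,"xyz":[0,0,0],"twist":0}
  ]
}}

```text
time_s: 25.55
tool_pos: [0.537, 0.1514, 0.0908]
tcp_rot: [0.002, 0.996, -0.092, -0.001]
contact_force: [-0.1, 0.5, -0.8]
width: 0.0598
```

Request:
{"op": "apply_moves", "data": {
  "targets": [
    {"hand":0.06,"xyz":[0,0,0.01],"twist":0},
    {"hand":0.06,"xyz":[0,0,0.04],"twist":0},
    {"hand":0.06,"xyz":[0,0,0.08],"twist":0},
    {"hand":0.06,"xyz":[0,0,0.12],"twist":0},
    {"hand":0.06,"xyz":[-0.03,-0.04,0.12],"twist":0},
    {"hand":0.06,"xyz":[-0.06,-0.08,0.12],"twist":0},
    {"hand":0.06,"xyz":[-0.1,-0.12,0.12],"twist":0},
    {"hand":0.06,"xyz":[-0.14,-0.16,0.12],"twist":0},
    {"hand":0.06,"xyz":[-0.18,-0.2,0.12],"twist":0},
    {"hand":0.06,"xyz":[-0.2,-0.22,0.12],"twist":0},
    {"hand":0.06,"xyz":[-0.2,-0.22,0.12],"twist":0}
  ]
}}

```text
time_s: 26.65
tool_pos: [0.3344, -0.0711, 0.2115]
tcp_rot: [0.002, 0.996, -0.095, -0.0]
contact_force: [0.7, 0.9, 0.6]
width: 0.0603
```

```bash
python3 st.py
python3 - <<'E'
from fit import *
a=get_image('top');b=get_image('side'); out=[]
X,Y=.5365,.152; yw=np.radians(-10.6-90)
print(abs(b.astype(int)-get_image('side').astype(int)).mean())
for cam,im0,off,(x,y) in(('side',b[:,:,::-1],(-1,0),(258,178)),('top',a[:,:,::-1],(0,0),(222,186))):
    s=10; raw=cv2.resize(im0[y-30:y+30,x-20:x+20],None,fx=s,fy=s,interpolation=cv2.INTER_CUBIC); im=raw
    if cam=='side':
      i2=cv2.imread('pics/b.png'); out.append(cv2.resize(i2[y-30:y+30,x-20:x+20],None,fx=5,fy=10)) if 0 else None
      R=Ro.from_euler('z',yw).as_matrix()
      for P in NUT: cv2.polylines(im,[cv2.convexHull((((proj(cam,P@R.T+[X,Y,.042])+off+.5)-[x-20,y-30])*s).astype(np.float32)).round().astype(int)],True,(0,0,255),1)
    out.append(im)
cv2.imwrite('pics/k.png',np.hstack(out))
E
```

```text
26.8 [ 0.3374 -0.0686  0.2115] yaw -10.62 tilt [ 0.0021 -0.0003] [ 0.31  0.15  0.06 -0.01 -0.   -0.02] 0.0599 q6 1.45
1.3858998616536458
```

View pics/k.png

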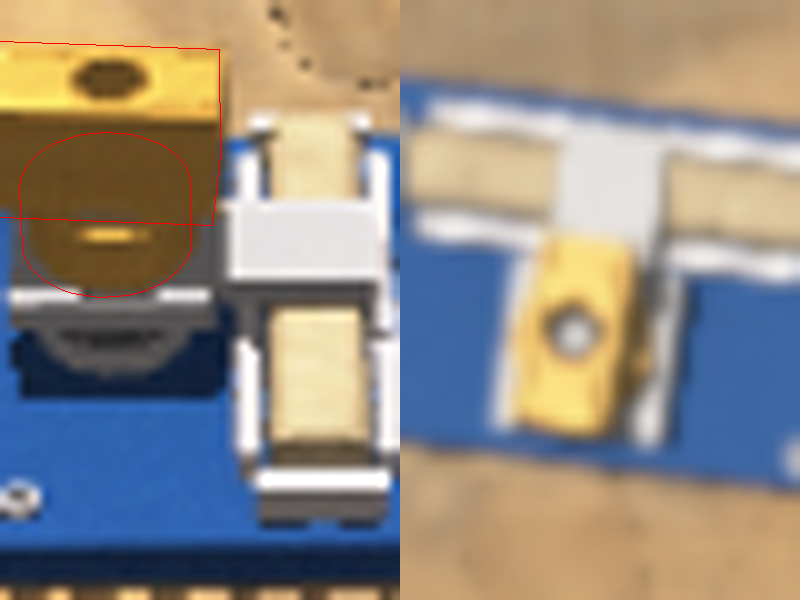

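Run:
```python
from fit import *
b0=cv2.imread('pics/b.png',0).astype(float); b1=np.mean([cv2.cvtColor(get_image('side'),cv2.COLOR_RGB2GRAY) for _ in range(4)],0)
def edges(im,c0,c1,r0,r1):  # sub-pixel rows of strong vertical gradients in column-mean profile
    p=im[r0:r1,c0:c1].mean(1); g=np.diff(p); k=np.argsort(-abs(g))[:5]; return [(r0+i+.5,round(g[i])) for i in sorted(k)],p.round()
for n,(c0,c1,r0,r1) in dict(bar=(265,274,160,184),ref=(242,252,192,208)).items():
    print(n,'before',edges(b0,c0,c1,r0,r1)[1]); print(n,'now   ',edges(b1,c0,c1,r0,r1)[1])
# template shift with ECC (translation)
for n,(c0,c1,r0,r1) in dict(bar=(264,275,165,181),rail=(262,278,189,207),base=(240,260,196,206)).items():
    W=np.eye(2,3,dtype=np.float32)
    try:
        cc,W=cv2.findTransformECC(b0[r0:r1,c0:c1].astype(np.float32),b1[r0:r1,c0:c1].astype(np.float32),W,cv2.MOTION_TRANSLATION,(3,200,1e-5)); print(n,'shift',W[:,2],cc)
    except cv2.error as e: print(n,'ecc failed')
P=np.array([.536,.152,0])+Ro.from_euler('z',-.115).apply([.048,0,0]); print('3mm ->',proj('side',P+[0,0,.042])-proj('side',P+[0,0,.045]))
```

```text
bar before [217. 201. 208. 204. 204. 207. 209. 234. 225. 224. 223. 224. 224. 225.
 225.  81.  79.  74.  95. 209. 212. 213. 211. 214.]
bar now    [222. 204. 212. 208. 209. 212. 212. 215. 237. 228. 228. 227. 228. 228.
 228. 228.  83.  81.  94. 213. 217. 217. 215. 217.]
ref before [ 89.  89.  90.  90.  91.  90.  90.  91.  91.  89.  66.  32.  32.  33.
  54. 129.]
ref now    [ 92.  92.  93.  93.  93.  94.  93.  93.  93.  92.  69.  34.  34.  35.
  56. 132.]
bar shift [-0.08124888  0.6237546 ] 0.9813129382526453
rail shift [-0.00155844  0.00818345] 0.9999490260237928
base shift [-0.03140058 -0.01088845] 0.9999015154767367
3mm -> [[-0.01492832  0.98019883]]
```

```bash
python3 - <<'E'
from fit import *
b0=cv2.imread('pics/b.png',0).astype(float); b1=cv2.cvtColor(get_image('side'),cv2.COLOR_RGB2GRAY).astype(float)
def rows(im,th,r0,r1,up):
    o=[]
    for c in range(258,278):
        p=im[r0:r1,c]; i=[k for k in range(len(p)-1) if (p[k]>th)!=(p[k+1]>th)]
        k=i[0] if i else None; o.append(np.nan if k is None else r0+k+(p[k]-th)/(p[k]-p[k+1]))
    return np.array(o)
for n,th,r0,r1 in(('top-front edge/under',150,171,180),):
    A=rows(b0,th,r0,r1,0);B=rows(b1,th,r0,r1,0); print(n); print(A.round(2));print(B.round(2)); d=B-A; print(np.nanmean(d),np.nanmedian(d),np.nanstd(d))
for f in(b0,b1):
    print(f[172:182,258:278:2].T.astype(int).tolist())
E
python3 st.py
```

```text
top-front edge/under
[176.62 174.97 174.52 174.52 174.52 174.51 174.53 174.52 174.52 174.52
 174.52 174.53 174.53 174.52 174.51 174.51 174.51 174.71    nan 176.25]
[176.45    nan    nan 175.53 175.54 175.54 175.54 175.54 175.54 175.54
 175.55 175.54 175.54 175.53 175.53 175.53 175.53 175.73    nan 176.  ]
0.8742539300254966 1.0171911421911375 0.39618158040555984
[[227, 226, 228, 219, 215, 110, 79, 78, 31, 28], [221, 225, 223, 82, 77, 51, 32, 34, 32, 30], [221, 224, 225, 80, 80, 80, 91, 91, 93, 89], [222, 224, 225, 84, 79, 70, 54, 60, 77, 79], [224, 225, 226, 81, 79, 76, 90, 208, 212, 211], [224, 224, 226, 80, 80, 73, 96, 220, 223, 226], [224, 225, 226, 82, 78, 73, 99, 226, 220, 221], [226, 226, 223, 81, 81, 74, 102, 225, 218, 221], [225, 225, 222, 81, 78, 64, 63, 71, 110, 111], [196, 198, 211, 203, 206, 233, 235, 237, 233, 134]]
[[85, 85, 84, 86, 97, 215, 115, 82, 79, 33], [129, 126, 126, 128, 80, 81, 54, 34, 34, 34], [228, 225, 228, 228, 83, 81, 89, 95, 94, 111], [228, 226, 228, 228, 84, 80, 62, 63, 85, 83], [228, 228, 228, 229, 84, 82, 93, 213, 217, 216], [229, 228, 228, 230, 85, 82, 96, 223, 226, 229], [228, 228, 229, 229, 83, 81, 99, 228, 225, 225], [228, 229, 229, 227, 82, 81, 100, 228, 222, 224], [229, 229, 229, 227, 83, 82, 68, 73, 111, 117], [199, 199, 198, 220, 209, 211, 237, 238, 235, 137]]
27.35 [ 0.337  -0.0685  0.2107] yaw -10.56 tilt [ 0.002  -0.0011] [ 0.24 -0.05 -0.21  0.02  0.02 -0.01] 0.0598 q6 1.45
```

```bash
python3 -c "
from plant import *
print(finish_job())"
```

```text
the job is handed in; nothing more can be done
None
```

I set the larger brass wing nut on the post with its wings across the bar. About 59° of anticlockwise turning under roughly 7 N brought it off the thread start, where the push force vanished. I lowered it to about 46.5 mm and ran it on clockwise for about 159°, until the torque reached 0.19 N m. I then let go, backed off and handed the job in at about 27 s.

**Last checks that agreed:**
- The nut's underside was about 42.1 mm above the table, going by tool height, where fully down is 42 mm.
- The tool height had stopped falling over the last 8° of turning.
- The final pictures show the nut upright and centred on the post, and the blank between its rails. The jig's base and rails had not shifted.
- The arm was clear of everything, with its force reading near zero.

**Less certain:**
- In the side camera the bar's edge moved by exactly 1 pixel row. Full travel predicts 0.98, but at that resolution the picture alone does not prove more than 2.4 mm.
- The final torque reading was 0.19 N m, just over the 0.18 N m given as tight and below the 0.3 N m limit.
- I did not re-measure the positions of the bystanders at the end. The wrist force never showed an unexpected contact.

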